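# Load the empty bay of the die changer

### The job

Fit the loose die cartridge with the red grip into whichever bay of the green die changer is empty: slide it in, brass nose first, under the hood until it is fully home and the brass spring catch has snapped back behind its nose. Then slide the white selector all the way over to the side of the cartridge you have just fitted. Leave the cartridge with the yellow grip in its bay and leave the bottle, mallet and tray alone.

Things in the scene. Friction and masses are not known exactly. Their poses are not given: they have to be found in the camera images.
- spare_grip (a point): Middle of the red grip of the loose cartridge (0.4 kg, on a 3 mm black mat, nose roughly away from the robot): a block 40 mm long (x), 24 wide (y), 25 to 69 mm above the cartridge's underside; this point is 48 mm above the underside and 15 mm behind the middle of the cartridge's length. x points to the nose, z up.
- spare_nose (a point): Underside centre of the loose cartridge's front end, x forward. Cartridge 100 mm long, flat underside. From the front: brass nose 25 mm long, 50 wide, 18 high; neck 20 long, 34 wide, 18 high; grey steel body 55 long, 50 wide, 25 high, which carries the grip.
- fitted_grip (a point): Middle of the yellow grip of a second cartridge of the same shape, already home in one of the two bays (left or right, differs from start to start); the other bay is empty.
- changer: Green die changer, fixed base plate 260 x 190 mm, deck (top face) 12 mm above the table. Origin on the table below the midpoint between the bays; x is the way cartridges slide in (roughly away from the robot), y left, z up. Two parallel bays, centre lines at y = +45 mm (left) and -45 mm (right). In front of them the deck is flat and free from x = -125 to -21 mm.
- bay_left (a point): Deck of the left (+y) bay under the middle of a cartridge that is fully home (changer x 20, y 45 mm, 12 mm above the table); axes as the changer's. The grip point of a home cartridge is 15 mm behind (-x) and 48 mm above it. Bays are 53 mm wide between rails 8 mm high from changer x = 0 to 72 mm, with flared mouths from x = -21 mm.
- bay_right (a point): The same point of the right (-y) bay (changer x 20, y -45 mm).
- hood (a point): Middle of the top of the steel hood across both bays, 39 mm above the table, changer x = 66 mm; it is 30 mm long (x), 5 mm thick, underside 22 mm above the deck. It covers a home cartridge's nose, so set the cartridge on the deck before the mouth and slide it in level to the back stop (changer x = 71 mm).
- catch_left (a joint): Sprung brass catch on the outer side of the left bay, m. 0 = sticking 7 mm into the bay at changer x = 27 to 43.5 mm, ramped on the entry side. A passing nose pushes it outward (to about 0.006; roughly 6 to 15 N to push past); it snaps back to 0 in the neck behind the nose 1.5 mm before the back stop.
- catch_right (a joint): The same catch on the outer side of the right bay.
- selector (a joint): White selector along the changer's y, m: 0 = middle, +0.045 = left end stop (left bay selected), -0.045 = right end stop. It starts near the middle and stays where it is left (friction about 2 N).
- selector_grip (a point): Middle of the selector's white upright grip, 24 mm (x) by 16 (y) by 34 tall: top 17 mm above this point, 62 mm above the table; foot and track below it reach up to 28 mm above the table. It lies beyond the hood at changer x = 112 mm; axes as the changer's. It slides along the changer's y.
- dye_bottle: brown glass dye bottle, 56 mm across, 150 mm tall, loose; origin at the centre of its underside. A bystander.
- mallet: wooden mallet standing on its 60 mm head, handle up, 187 mm tall, loose; origin at the centre of its underside. A bystander.
- rivet_box: open grey plastic tray for rivets, 110 x 150 x 45 mm (x, y, z), loose; origin at the centre of its underside. A bystander.
Not all that is in view belongs to the job. Leave any pink or purple look-alike of the part that bears spare_grip alone.

How it is judged:
On the way, in this order (a step that is already met when the one before it is completed fails the run):
1. the red cartridge is home in the empty bay, with the spring catch snapped out behind its nose (((x of spare_grip in the frame of bay_left between -0.0185 and -0.0115 m and y of spare_grip in the frame of bay_left between -0.004 and 0.004 m and z of spare_grip in the frame of bay_left between 0.045 and 0.051 m and angle between spare_grip's own z axis and vertical below 0.06 rad and value of joint catch_left below 0.002 m) or (x of spare_grip in the frame of bay_right between -0.0185 and -0.0115 m and y of spare_grip in the frame of bay_right between -0.004 and 0.004 m and z of spare_grip in the frame of bay_right between 0.045 and 0.051 m and angle between spare_grip's own z axis and vertical below 0.06 rad and value of joint catch_right below 0.002 m))), for 0.2 s.
2. with the cartridge home, the selector is at the end on that cartridge's side ((((x of spare_grip in the frame of bay_left between -0.0185 and -0.0115 m and y of spare_grip in the frame of bay_left between -0.004 and 0.004 m and z of spare_grip in the frame of bay_left between 0.045 and 0.051 m and angle between spare_grip's own z axis and vertical below 0.06 rad and value of joint catch_left below 0.002 m) and value of joint selector above 0.037 m) or ((x of spare_grip in the frame of bay_right between -0.0185 and -0.0115 m and y of spare_grip in the frame of bay_right between -0.004 and 0.004 m and z of spare_grip in the frame of bay_right between 0.045 and 0.051 m and angle between spare_grip's own z axis and vertical below 0.06 rad and value of joint catch_right below 0.002 m) and value of joint selector below -0.037 m))), for 0.2 s.
At the end, for the whole second after the job is handed in: Red cartridge home in the once empty bay (3.5 mm along, 4 mm across, 3 mm up, 0.06 rad), still, its catch within 2 mm of fully out; selector within 8 mm of the end stop on that side; yellow cartridge within 8 mm of its start; bottle, mallet and tray within 30 mm of theirs ((((x of spare_grip in the frame of bay_left between -0.0185 and -0.0115 m and y of spare_grip in the frame of bay_left between -0.004 and 0.004 m and z of spare_grip in the frame of bay_left between 0.045 and 0.051 m and angle between spare_grip's own z axis and vertical below 0.06 rad and value of joint catch_left below 0.002 m) and value of joint selector above 0.037 m) or ((x of spare_grip in the frame of bay_right between -0.0185 and -0.0115 m and y of spare_grip in the frame of bay_right between -0.004 and 0.004 m and z of spare_grip in the frame of bay_right between 0.045 and 0.051 m and angle between spare_grip's own z axis and vertical below 0.06 rad and value of joint catch_right below 0.002 m) and value of joint selector below -0.037 m)) and linear speed of spare below 0.01 m/s and distance of fitted_grip from where it was at the start of the episode below 0.008 m and distance of each of dye_bottle, mallet, rivet_box from where it was at the start of the episode below 0.03 m); the robot touches nothing.
It fails at once if the yellow cartridge is moved more than 8 mm (distance of fitted_grip from where it was at the start of the episode above 0.008 m).
It fails at once if the bottle, mallet or tray is moved more than 30 mm (distance of any of dye_bottle, mallet, rivet_box from where it was at the start of the episode above 0.03 m).
It also fails if it takes over 48 s, if anything falls off the work surface, if the arm or the gripper's body presses on something with over 40 N, if the wrist force passes 120 N, or if a joint passes its speed limit or range.

### The arm

A 6-joint arm with a two-finger parallel gripper is mounted at the origin on the work surface. World frame = base frame: x ahead of the robot, y to its left, z up, the work surface at z = 0. Lengths are in m, angles in rad, forces in N, time in s.
With the tool pointing down it reaches from about 0.35 to 0.975 m from the base axis. Payload 7.1 kg.
Tool frame: the origin (TCP) lies midway between the tips of the shut fingers; the grasp point (between the pads) lies 19 mm behind it; z points along the fingers, y is the line along which they close (so a half turn about z gives the same grasp; the last joint's range is limited). The gripper opens to 88 mm and grips with 3 to 60 N. Pads are 20 mm wide; open, the fingers measure 115 mm over their backs; the gripper's body (75 mm by 178 mm) begins 61 mm behind the grasp point.
Start: joints at [1.151, 0.423, 1.63, -0, 1.089, -0.019], TCP at [0.244, 0.575, 0.223] pointing down, gripper open.
Joint ranges: [-3, 3], [-0.9, 2.11], [0.09, 2.58], [-1.31, 4.45], [0.11, 2.69], [-2.54, 2.54]. Speed limits (rad/s): [2.39, 2.39, 3.01, 3.14, 3.14, 3.14].

### API

Orientations are given as a unit quaternion [w, x, y, z].
In Python, from station import move_pose, movel, movej, command_gripper, wait, inverse_kinematics, read_camera, camera_info, MotionError, job_done, get_time, get_joint_pos, get_qvel, get_effort, get_tcp_pos, get_ee_rot, get_ft_force, get_ft_torque, get_grip_width, get_finger_force gives the robot as it stands. Calls block until the motion is done:
- move_pose(position, orientation): joint-space move of the TCP to a pose.
- movel(position, frame=None, v=0.15, until_force=None): straight line of the TCP; frame=None keeps the orientation; v is the mean speed in m/s. With until_force (N) it stops when the force on the tool has changed by that much, and returns True; else False.
- movej(angles): joint-space move.
- command_gripper(opening): opening from 0.0 (shut) to 1.0 (fully open); the grip force is fixed at half the most; returns when the fingers have stopped.
- wait(seconds).
- inverse_kinematics(position, orientation): joint angles nearest the present ones, or None.
- read_camera(name): name is "side" or "top"; returns the picture (480x640x3 uint8, red, green, blue); there is no depth.
- camera_info(name): a dict with "intrinsics" (3x3 intrinsics, pixels), "dist" ([k1, k2, p1, p2, k3] as OpenCV has them; the pictures are not rectified), "T" (4x4, takes a point from camera to world coordinates). Camera axes: x right, y up, looking along -z (the intrinsics and any distortion apply to the point x, -y, -z); pixel columns grow to the right and rows downward; lengths in m; the calibration is good to about 2 mm. A picture is of the moment at which its call begins. camera_info takes no time and is no camera call.
A pose or a line that the arm cannot do raises MotionError and nothing moves.
- job_done(): hands the job in; it is judged then, once.
Readings, each from a call of its own:
- get_time(): time.
- get_joint_pos(): joint angles.
- get_qvel(): joint speeds.
- get_effort(): joint torques, N m.
- get_tcp_pos(): TCP position.
- get_ee_rot(): TCP orientation.
- get_ft_force(): force on the tool from outside, world axes, zero at the start.
- get_ft_torque(): the same for the moment, N m.
- get_grip_width(): opening from 0.0 (shut) to 1.0 (fully open).
- get_finger_force(): force on a finger pad.
Only numpy, scipy, OpenCV 4.12 (cv2) and the standard library are available. Lean on these libraries where they do the work, as an engineer would, in place of code of your own. Each camera call takes 0.05 s, during which the arm holds its last target. There are 200 camera calls.

## Working session

There is one attempt and no reset: what is moved stays moved. The work goes in short steps, each a Python script; the robot and the scene stay as the last script left them, time stands still between calls to the robot, and variables do not carry over. Pictures are saved under pics/ and viewed, at most 10 in all, crops included, and the job is handed in when it is done.

```bash
mkdir -p pics; python3 - <<'E'
from station import *
import cv2,numpy as np
for n in("top","side"):
    im=read_camera(n); cv2.imwrite(f"pics/{n}0.png",im[:,:,::-1]); i=camera_info(n); print(n,i["intrinsics"],i["dist"],np.round(i["T"],3))
print(get_time())
E
```

```text
top [[522.1220332    0.         316.05637538]
 [  0.         522.1220332  240.0260744 ]
 [  0.           0.           1.        ]] [-0.14038665  0.          0.          0.          0.        ] [[-0.01   0.995 -0.097  0.474]
 [-1.    -0.009  0.02  -0.058]
 [ 0.019  0.098  0.995  1.298]
 [ 0.     0.     0.     1.   ]]
side [[494.10044479   0.         320.84834123]
 [  0.         494.10044479 245.90858705]
 [  0.           0.           1.        ]] [-0.02868267  0.          0.          0.          0.        ] [[ 0.965  0.17  -0.198  0.277]
 [-0.261  0.595 -0.761 -1.152]
 [-0.012  0.786  0.618  0.951]
 [ 0.     0.     0.     1.   ]]
0.1
```

View pics/top0.png

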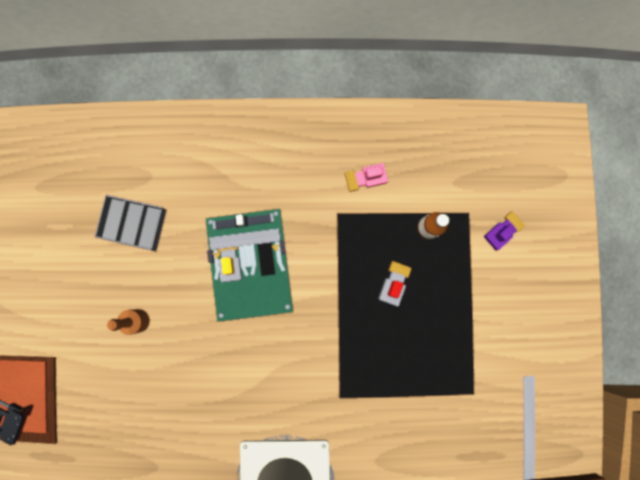

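View pics/side0.png

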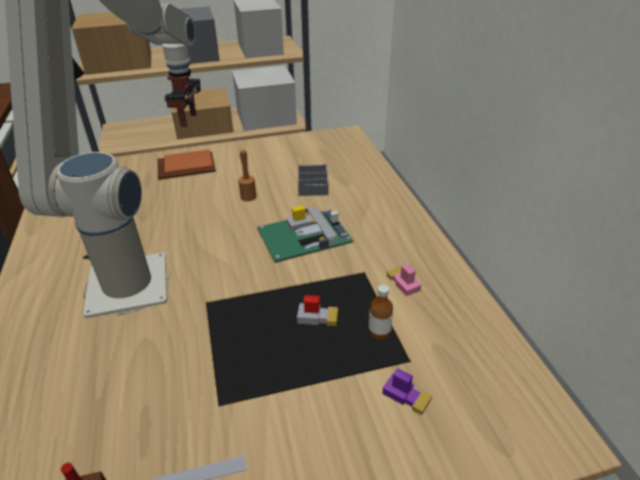

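```bash
cat > h.py <<'E'
from station import *
import cv2,numpy as np
R=lambda a:np.array([[np.cos(a),-np.sin(a)],[np.sin(a),np.cos(a)]])
def ray(n,px):
    i=camera_info(n);T=np.array(i["T"])
    p=cv2.undistortPoints(np.float64(px).reshape(-1,1,2),np.array(i["intrinsics"]),np.array(i["dist"])).reshape(-1,2)
    return T[:3,3],np.c_[p[:,0],-p[:,1],-np.ones(len(p))]@T[:3,:3].T
def plane(n,px,z):
    o,d=ray(n,px); return (o+d*((z-o[2])/d[:,2])[:,None])[:,:2]
HSV={"red":((0,170,90),(6,255,255)),"yellow":((23,190,120),(32,255,255)),"green":((60,80,30),(90,255,255)),"brass":((15,120,90),(25,255,255)),"white":((0,0,215),(180,40,255))}
def mask(im,c,roi):
    m=cv2.inRange(cv2.cvtColor(im,cv2.COLOR_RGB2HSV),*HSV[c]);o=np.zeros_like(m);x0,y0,x1,y1=roi
    o[y0:y1,x0:x1]=m[y0:y1,x0:x1];return o
def blob(m):
    n,l,s,c=cv2.connectedComponentsWithStats(m);k=1+np.argmax(s[1:,4]);return c[k],s[k]
def tri(pt,ps):
    (a,d),(b,e)=ray("top",pt),ray("side",ps);d=d[0];e=e[0]
    t=np.linalg.lstsq(np.c_[d,-e],b-a,rcond=None)[0];p,q=a+t[0]*d,b+t[1]*e
    return (p+q)/2,np.linalg.norm(p-q)
def quat(yaw): # tool down, tool x along yaw
    from scipy.spatial.transform import Rotation as Q
    q=(Q.from_euler('z',yaw)*Q.from_euler('x',np.pi)).as_quat();return [q[3],*q[:3]]
E
python3 - <<'E'
from h import *
t=read_camera("top");s=read_camera("side")
print(get_ee_rot())
for c,rt,rs in(("red",(370,260,420,310),(290,285,330,315)),("yellow",(212,250,245,290),(285,200,310,225)),("brass",(370,255,420,285),(320,300,345,330)),("white",(225,208,255,230),(325,205,342,225))):
    a,sa=blob(mask(t,c,rt));b,sb=blob(mask(s,c,rs));print(c,a.round(1),sa,b.round(1),sb,tri(a,b))
m=mask(t,"green",(190,195,310,335))
pts=cv2.findNonZero(m);hull=cv2.convexHull(pts).reshape(-1,2)
w=plane("top",hull,.012).astype(np.float32);print("plate",cv2.minAreaRect(w),cv2.boxPoints(cv2.minAreaRect(w)))
m=mask(t,"red",(370,260,420,310));h=plane("top",cv2.findNonZero(m).reshape(-1,2),.072).astype(np.float32);print("red",cv2.minAreaRect(h))
o=[]
for im,(x0,y0,x1,y1) in((t,(340,200,440,320)),(t,(190,200,300,330))): o.append(cv2.resize(im[y0:y1,x0:x1],(400,480),interpolation=cv2.INTER_CUBIC))
cv2.imwrite("pics/crop1.png",np.hstack(o)[:,:,::-1])
E
```

```text
[-8.51687921e-05  1.99037245e-01  9.79991823e-01 -4.40649056e-04]
red [395.3 288.8] [389 281  14  16 150] [311.1 302.5] [303 295  17  17 243] (array([ 0.47769852, -0.27133485,  0.05701734]), np.float64(0.0007418663713044652))
yellow [227.3 265.5] [223 258  10  16 131] [298.  209.3] [293 206  11   7  54] (array([0.53608289, 0.12574096, 0.07548638]), np.float64(0.0008527931733764258))
brass [400.  268.3] [389 261  23  17 222] [332.2 315.2] [327 306  11  19 162] (array([ 0.52814389, -0.29106158,  0.01601353]), np.float64(0.0006892982111429034))Traceback (most recent call last):
  File "<stdin>", line 5, in <module>
  File "h.py", line 15, in blob
    n,l,s,c=cv2.connectedComponentsWithStats(m);k=1+np.argmax(s[1:,4]);return c[k],s[k]
                                                    ~~~~~~~~~^^^^^^^^^
    return _wrapfunc(a, 'argmax', axis=axis, out=out, **kwds)
    return bound(*args, **kwds)
ValueError: attempt to get argmax of an empty sequence
```

```bash
sed -i 's/"white":((0,0,215)/"white":((0,0,190)/' h.py; python3 - <<'E'
from h import *
t=read_camera("top");s=read_camera("side")
for c,rt,rs in(("white",(225,208,255,230),(326,206,342,225)),):
  try:
    a,sa=blob(mask(t,c,rt));print(a,sa,plane("top",[a],.062));b,sb=blob(mask(s,c,rs));print(c,b.round(1),sb,tri(a,b))
  except Exception as e: print(e)
m=mask(t,"green",(190,195,310,335))
pts=cv2.findNonZero(m);hull=cv2.convexHull(pts).reshape(-1,2)
w=plane("top",hull,.012).astype(np.float32);print("plate",cv2.minAreaRect(w),cv2.boxPoints(cv2.minAreaRect(w)))
for c,r,z in(("red",(370,260,420,310),.072),("yellow",(212,250,245,290),.081)):
  h=plane("top",cv2.findNonZero(mask(t,c,r)).reshape(-1,2),z).astype(np.float32);print(c,cv2.minAreaRect(h))
o=[]
for im,(x0,y0,x1,y1) in((t,(340,200,440,320)),(t,(190,200,300,330))): o.append(cv2.resize(im[y0:y1,x0:x1],(400,480),interpolation=cv2.INTER_CUBIC))
cv2.imwrite("pics/crop1.png",np.hstack(o)[:,:,::-1])
E
```

```text
[239.11666667 219.13333333] [236 214   7  11  60] [[0.64698727 0.10006642]]
attempt to get argmax of an empty sequence
plate ((0.5412662625312805, 0.08311938494443893), (0.2529449760913849, 0.18285036087036133), 6.803130626678467) [[ 0.40485424  0.15891914]
 [ 0.42651433 -0.02264378]
 [ 0.6776783   0.00731963]
 [ 0.6560182   0.18888254]]
red ((0.4773850739002228, -0.26870977878570557), (0.02329084649682045, 0.03669719398021698), 67.99913787841797)
yellow ((0.53544682264328, 0.12445194274187088), (0.035063885152339935, 0.02110668458044529), 0.2686379551887512)
```

View pics/crop1.png

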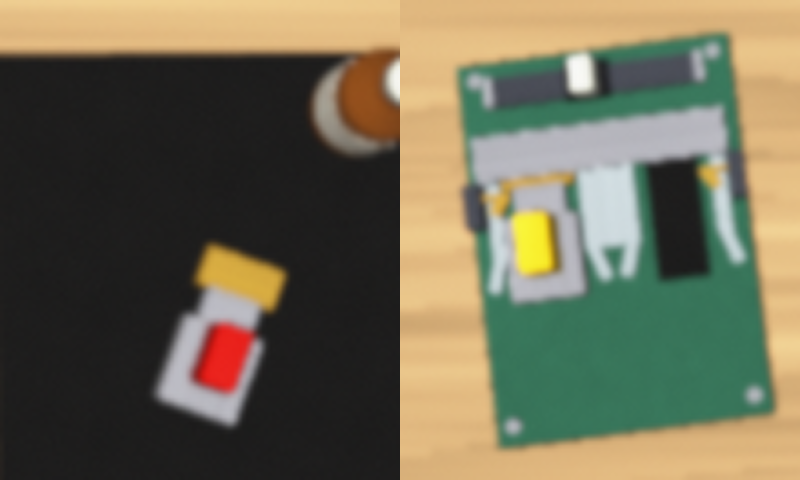

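```bash
python3 - <<'E'
from h import *
y=np.radians(-21.6);q=quat(y);p=np.array([.4777,-.2705])
print(inverse_kinematics([*p,.25],q))
move_pose([*p,.25],q)
movel([*p,.09],v=.25)
print(movel([*p,.036],v=.08,until_force=8))
f0=np.array(get_ft_force());print(get_tcp_pos(),f0)
command_gripper(0.0);print(get_grip_width()*88,get_finger_force(),np.array(get_ft_force())-f0,get_ft_torque())
movel([*p,.12],v=.2);print(get_grip_width()*88,get_ft_force(),get_time())
cv2.imwrite("pics/s2.png",cv2.resize(read_camera("side")[200:360,220:420],(800,600))[:,:,::-1])
E
```

```text
[-5.36916000e-01  2.79775799e-01  1.77432744e+00 -4.44089210e-16
  1.08748942e+00  1.41087145e+00]
False
[ 0.47779177 -0.2705666   0.03593212] [-0.05870486  0.23001182  0.05833155]
23.835549208106233 29.958497285842896 [ 0.77524907  0.29116906 -0.65333732] [ 0.00450168  0.11221663 -0.00644013]
24.08190315858813 [-0.56137748  0.40344452 -3.9186933 ] 6.5583
```

View pics/s2.png

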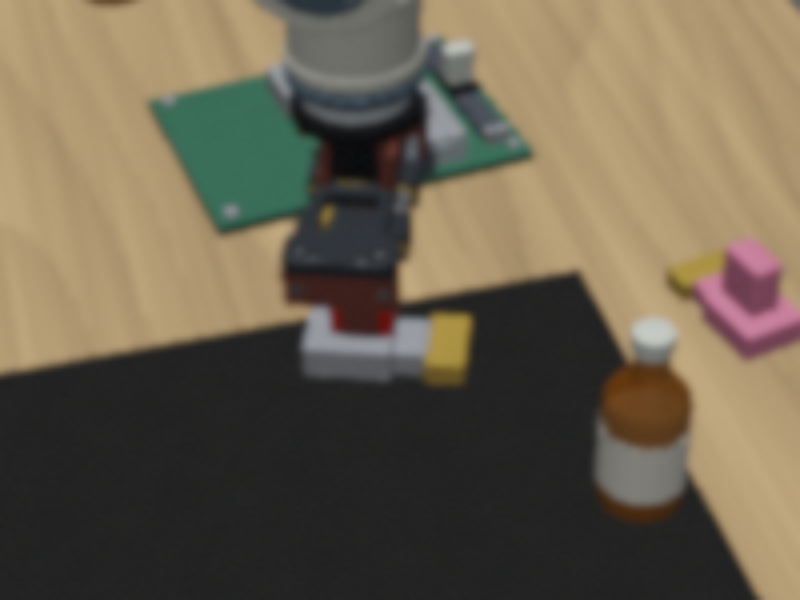

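```bash
cat >> h.py <<'E'
YAW=np.radians(6.8);ORG=np.array([.5363,.0825])
W=lambda x,y:ORG+R(YAW)@np.array([x,y])
E
python3 - <<'E'
from h import *
q=quat(YAW)
a=W(-.089,-.045)
move_pose([*a,.12],q)
movel([*a,.058],v=.2)
print(movel([*a,.045],v=.03,until_force=4),get_tcp_pos(),get_ft_force(),get_ft_torque())
t=read_camera("top");tcp=np.array(get_tcp_pos())
c,s=blob(mask(t,"brass",(230,240,300,320)));w=plane("top",[c],.030)[0]
print(c,s,"brass in changer",R(-YAW)@(w-ORG),"expected",R(-YAW)@(tcp[:2]-ORG)+[.0525,0],get_time())
cv2.imwrite("pics/t3.png",cv2.resize(t[195:335,190:310],(600,600),interpolation=cv2.INTER_CUBIC)[:,:,::-1])
E
```

```text
True [0.45331552 0.02726077 0.04490668] [-1.53342618 -0.00993249  6.5878817 ] [0.04878413 0.23860234 0.0293223 ]
[268.82307692 276.19230769] [258 272  21   8 130] brass in changer [-0.03088616 -0.04766438] expected [-0.03638646 -0.04504178] 8.7583
```

View pics/t3.png

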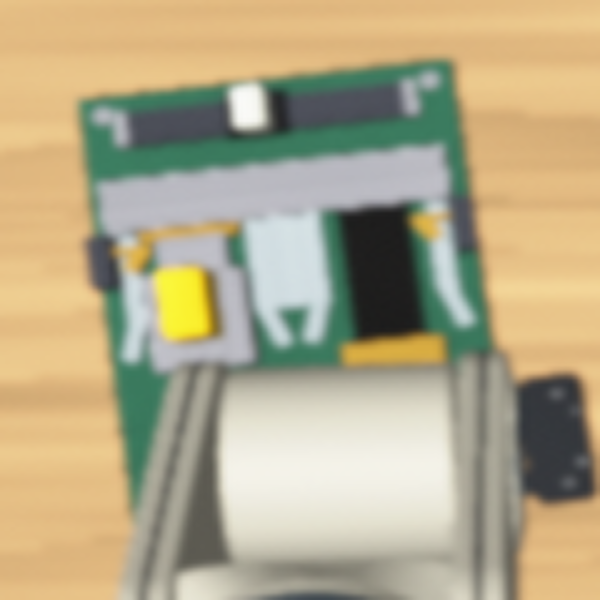

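```bash
python3 - <<'E'
from h import *
Y=-.043;z=.0453
f=lambda:(R(-YAW)@np.array(get_ft_force())[:2]).round(1)
p=W(-.089,Y);movel([*p,z],v=.05);print(f(),get_ft_force()[2])
for x in(-.075,-.06,-.05,-.045,-.04,-.035,-.03):
    h=movel([*W(x,Y),z],v=.05,until_force=25)
    print(x,h,f(),round(get_ft_force()[2],1),np.round(get_ft_torque()[2],2),get_time())
    if h:break
    if abs(f()[1])>5: Y+=np.sign(f()[1])*.0007
print(Y)
E
```

```text
[-0.  1.] -4.373621728070966
-0.075 False [-0.2  0.2] -5.0 -0.01 9.4417
-0.06 False [-0.7  1.1] -4.0 -0.04 9.8917
-0.05 False [0.2 0.4] -4.3 0.05 10.2417
-0.045 False [0.5 0.4] -4.0 -0.03 10.4917
-0.04 False [-0.5  0. ] -5.2 -0.03 10.7417
-0.035 False [ 0.7 -0.3] -4.2 -0.04 10.9917
-0.03 False [-0.9  4. ] -5.9 0.17 11.2417
-0.043
```

```bash
python3 - <<'E'
from h import *
Y=-.043;z=.0451
f=lambda:(R(-YAW)@np.array(get_ft_force())[:2]).round(1)
for x in(-.022,-.014,-.008,-.002,.001,.003,.005,.007,.009,.011):
    h=movel([*W(x,Y),z],v=.04,until_force=22)
    print(x,h,f(),round(get_ft_force()[2],1),np.round(get_ft_torque()[2],2),(R(-YAW)@(np.array(get_tcp_pos())[:2]-ORG)).round(4),get_time())
    if h or -f()[0]>18:break
E
```

```text
-0.022 True [1.1 0.7] 2.9 0.07 [-0.028  -0.0425] 11.4583
```

```bash
python3 - <<'E'
from h import *
Y=-.043;z=.0454
f=lambda:(R(-YAW)@np.array(get_ft_force())[:2]).round(1)
print(f(),get_ft_force()[2],get_grip_width()*88)
for x in(-.026,-.023,-.019,-.014,-.008,-.002,.001,.003,.005,.007,.009,.011):
    h=movel([*W(x,Y),z],v=.03,until_force=30)
    print(x,h,f(),round(get_ft_force()[2],1),np.round(get_ft_torque()[2],2),(R(-YAW)@(np.array(get_tcp_pos())[:2]-ORG)).round(4),get_time())
    if h or -f()[0]>20:break
t=read_camera("top")
cv2.imwrite("pics/t4.png",cv2.resize(t[195:335,190:310],(600,600),interpolation=cv2.INTER_CUBIC)[:,:,::-1])
E
```

```text
[1.1 0.7] 2.9376396827639453 24.378183911020383
-0.026 False [-4.5  2.9] 2.7 0.08 [-0.0273 -0.0427] 11.7583
-0.023 False [-11.1   2.4] 8.7 0.05 [-0.0264 -0.0426] 12.0083
-0.019 False [-12.    4.6] 8.7 0.07 [-0.0233 -0.0424] 12.2917
-0.014 False [-2.5  5. ] -2.7 0.25 [-0.0152 -0.0425] 12.6083
-0.008 False [-0.4  5.1] -6.5 0.24 [-0.0085 -0.0427] 12.9583
-0.002 False [-1.5  4.9] -7.1 0.19 [-0.0021 -0.0429] 13.3083
0.001 False [-1.4  4.8] -6.4 0.2 [ 0.0008 -0.043 ] 13.5583
0.003 False [-2.   5.1] -4.2 0.12 [ 0.0026 -0.043 ] 13.8083
0.005 False [-1.7  4.9] -5.3 0.15 [ 0.0046 -0.043 ] 14.0583
0.007 False [ 0.5 -0.1] -4.2 0.04 [ 0.0078 -0.0436] 14.3083
0.009 False [-2.  -0.4] -4.3 -0.02 [ 0.0087 -0.0433] 14.5583
0.011 False [-7.3 -1.4] -1.3 -0.02 [ 0.0088 -0.0431] 14.8083
```

View pics/t4.png

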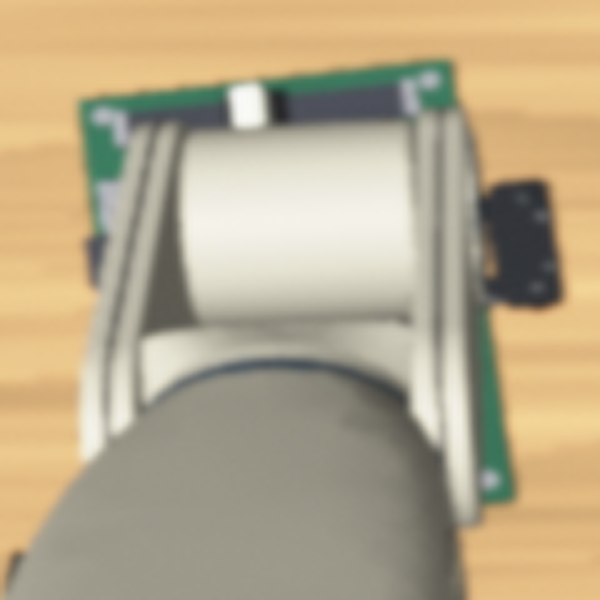

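```bash
python3 - <<'E'
from h import *
f=lambda:(R(-YAW)@np.array(get_ft_force())[:2]).round(1)
movel([*W(.014,-.0432),.045],v=.03,until_force=25);print(f(),(R(-YAW)@(np.array(get_tcp_pos())[:2]-ORG)).round(4))
movel([*W(.009,-.0432),.045],v=.03)
command_gripper(.6);p=get_tcp_pos();movel([p[0],p[1],.13],v=.2)
q=quat(YAW);command_gripper(0.0)
movel([*W(.112,.041),.13],v=.25)
t=read_camera("top");s=read_camera("side");print(get_time())
r,_=blob(mask(s,"red",(260,190,350,270)));y,_=blob(mask(s,"yellow",(285,200,310,225)));print(r,y)
for n,c in(("red",r),("yellow",y)): print(n,R(-YAW)@(plane("side",[c],.068)[0]-ORG))
a=cv2.resize(t[195:335,190:310],(400,480),interpolation=cv2.INTER_CUBIC);b=cv2.resize(s[180:270,250:360],(400,480),interpolation=cv2.INTER_CUBIC)
cv2.imwrite("pics/t5.png",np.hstack([a,b])[:,:,::-1])
E
```

```text
[-14.   -0.5] [ 0.0094 -0.0431]
18.3333
[308.63779528 227.65354331] [298.14130435 211.40217391]
red [ 0.00469141 -0.05277796]
yellow [0.00506539 0.04206052]
```

View pics/t5.png

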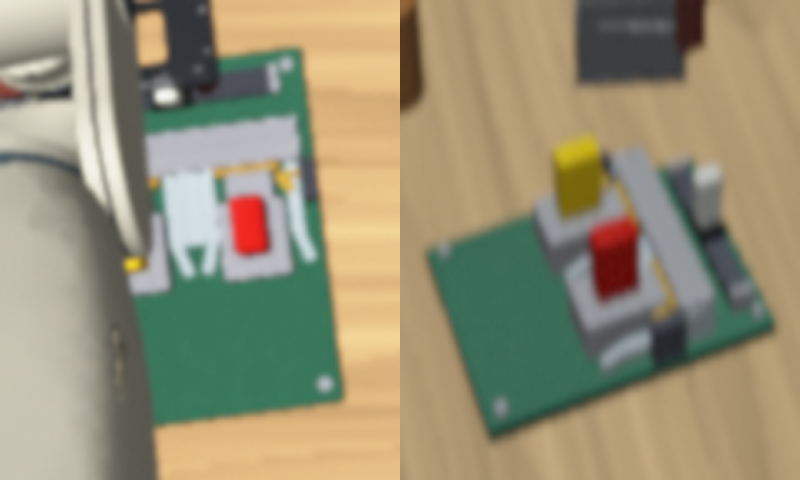

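The red cartridge is fully home: it sits level with the yellow one along the bay (red grip at crop pixel 250,225), and the catch tip at (288,178) is out behind the nose. Next I push the selector to the right.

```bash
python3 - <<'E'
from h import *
f=lambda:(R(-YAW)@np.array(get_ft_force())[:2]).round(1)
c=lambda:(R(-YAW)@(np.array(get_tcp_pos())[:2]-ORG)).round(4)
print(movel([*W(.112,.041),.038],v=.12,until_force=8),get_tcp_pos())
print(movel([*W(.112,-.005),.038],v=.08,until_force=12),c(),f())
print(movel([*W(.112,-.036),.038],v=.05,until_force=12),c(),f(),get_time())
movel([*W(.112,-.01),.038],v=.1);p=get_tcp_pos();movel([p[0],p[1],.15],v=.25)
movel([*W(.04,.2),.23],v=.35)
t=read_camera("top");s=read_camera("side");print(get_time())
a=cv2.resize(t[195:335,190:310],(400,480),interpolation=cv2.INTER_CUBIC);b=cv2.resize(s[180:270,250:360],(400,480),interpolation=cv2.INTER_CUBIC)
cv2.imwrite("pics/t6.png",np.hstack([a,b])[:,:,::-1])
E
```

```text
False [0.6432593  0.13654446 0.03865576]
False [ 0.1117 -0.0055] [ 0.3 -0.4]
True [ 0.1118 -0.0262] [-0.8  6.3] 20.4583
22.2917
```

View pics/t6.png

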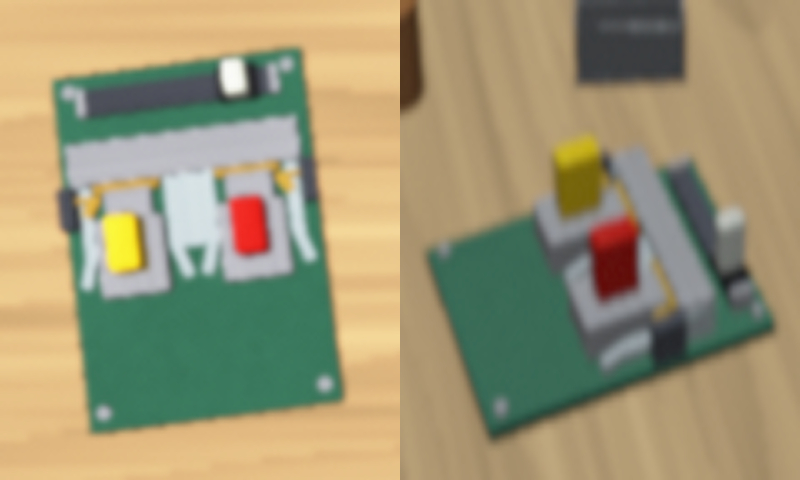

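```bash
python3 - <<'E'
from h import *
t=read_camera("top")
a,_=blob(mask(t,"white",(245,205,268,226)));w=R(-YAW)@(plane("top",[a],.062)[0]-ORG);print(a,w)
for c,r in(("red",(245,240,275,285)),("yellow",(212,245,245,290))): print(c,R(-YAW)@(plane("top",[blob(mask(t,c,r))[0]],.075)[0]-ORG))
if w[1]<-.040: print(job_done())
E
```

```text
[259.2295082  216.29508197] [ 0.11264317 -0.04422609]
red [ 0.00574102 -0.04496574]
yellow [0.00416329 0.04306909]
the job is handed in; nothing more can be done
None
```

The red cartridge is home in the right bay with its catch snapped out. The selector measured about 44 mm to the right, at that side's end stop, and I handed the job in at about 22 s of the 48 s allowed.

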